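# Third hand for fitting a drinks-dispenser tap

### The arm

A 6-joint arm with a two-finger parallel gripper is mounted at the origin on a cart in front of the work surface, level with it; the furniture and walls round the work are solid. World frame = base frame: x ahead of the robot, y to its left, z up, the work surface at z = 0. Lengths are in mm, angles in rad, forces in N, time in s.
With the tool pointing down it reaches from about 275 to 750 mm from the base axis. Payload 10.2 kg.
Tool frame: the origin (TCP) lies on the centre line of the jaws, within the pads' length; the fingertips stand robot.tip_reach ahead of it and the grasp point (between the pads) lies 3 mm ahead of it (robot.tip_reach is the distance from the TCP to the fingertips, in mm); x points along the fingers, y is the direction in which the jaws open and shut, and the axes are right-handed (so a half turn about x gives the same grasp; the last joint's range is limited). The gripper opens to 85 mm and grips with 20 to 120 N. Pads are 22 mm wide; open, the fingers measure 114 mm over their backs; the gripper's body (76 mm by 85 mm) begins 54 mm behind the grasp point. The pads swing forward as they close: fully open they stand 13 mm farther back than shut.
Start: joints at [0.922, 0.313, 1.498, -0, 1.331, -0.223], TCP at [216.864, 478.123, 253.294] pointing down, gripper open.
Joint ranges: [-2.94, 2.94], [-0.97, 2.17], [0.19, 2.56], [-1.23, 4.37], [0.02, 3.11], [-2.88, 2.88]. Speed limits (rad/s): [2.39, 2.39, 3.01, 3.14, 3.14, 3.14].

### API

Orientations are given as [roll, pitch, yaw] about the fixed x, y, z axes, in that order (R = Rz(yaw) Ry(pitch) Rx(roll)).
In Python, from station import readout, camera, ticket, look_for, pinpoint, robot gives the robot as it stands. The module is installed in compiled form; this text tells all that it offers.
- The arm moves only by the shell command python3 -m handwheel 'ROWS' [OPENING] [FORCE]. ROWS is JSON, a list that holds one entry, the list of rows, each a list of 6 numbers: the shift along the tool's x, y, z in m, then the turn, a rotation vector about the tool's x, y, z in rad. A call has 1 to 8 rows; each row is the pose to reach, as a shift and turn from the pose commanded when the call began, along the tool's axes at that moment; what a row does not reach only later rows make up. A row lasts 1/12 s, in which the tool goes at most 41.7 mm and 7.16 degrees, less where a joint would pass 70% of its speed; a pose out of reach is approached as far as the arm can. A call with a gripper value outside its range is refused whole. OPENING is the finger opening in m, from 0 to 0.0854, set as the call begins (- or left out, the last holds). The fingers move at their own pace and stop on an object; FORCE is the grip in N (left out, the last holds). Time passes only in rows, so rows that repeat a pose let the fingers close. It gives the time, the measured TCP pose, the force and the opening at its end, in the units of the state.
- readout.state(): the state, without advancing time (a new reading comes with each control period).
- camera(name): name is "side" or "top" or "wrist"; returns a dict with "pixels" (400x640x3 uint8, red, green, blue), "camera_matrix" (3x3 intrinsics, pixels), "k1" (the pictures are not rectified: a ray, as slopes to the right and down, at radius r is drawn at 1 + k1 r^2 times it, then the intrinsics apply), "pose" (4x4, takes a point from camera to world coordinates). Camera axes: x right, y down, z forward; pixel columns grow to the right and rows downward; lengths in mm; the calibration is good to about 2 mm. A picture is of the moment at which its call begins. There is no depth.
- ticket.hand_in(): hands the job in, once; it reports no verdict.
Trained networks look in a picture, given as the dict that the camera call returned (one of the last four; its "shot" number tells which), for a name from the list of things; names that differ only in an ending like _2 or _b are one class to them, and where a whole thing is asked for, a point or a joint stands for the part that bears it (a point fixed in the world has none). Each returns a list of dicts, best first, with "confidence" (0 to 1); they miss things now and then, are a little off and sometimes report something else, mostly with a low value. They report only what shows in the picture. A call takes as long as a camera call.
- look_for(name, picture): "bbox" ([left, top, width, height] in pixels, round what is visible of it).
- pinpoint(name, picture): "point" ([column, row] in pixels: a listed point, or the origin of a listed thing).
The state is a dict: "time": time; "q": joint angles; "dq": joint speeds; "effort": joint torques, N m; "tool_pos": TCP position; "eef_rot": TCP orientation; "ft_force": force on the tool from outside, world axes, zero at the start; "ft_torque": the same for the moment, N m; "opening": opening from 0.0 (shut) to 1.0 (fully open).
Only numpy, scipy, OpenCV 4.12 (cv2) and the standard library are available. Lean on these libraries where they do the work, as an engineer would, in place of code of your own. Each camera call takes 0.05 s, during which the arm holds its last target.

### The job

I am refitting the tap on the drinks dispenser: take the tap, pass its threaded shank level through the hole in the front of the tank from outside, lever up, and press it straight in so that the soft washer is squeezed evenly against the wall with about 8 newtons, never crushing the washer flat. Keep that push steady for at least three seconds and finish while still gripping and pressing, because I am reaching inside to spin the wing nut on. Leave the nut, the lid and the bowl where they are.

Things in the scene. Friction and masses are not known exactly. Their poses are not given: they have to be found in the camera images.
- tap_grip (a point): Centre of the steel tap's valve body, an upright rounded block 31 (x) x 28 (y) x 44 mm; grip it across the 28 mm. The tap stands on its round spout, 31 mm wide; this point is on the upright axis, 42 mm above the underside. A black lever on top leans to -x, up to 80 mm above the underside. x: along the shank to its free end; z: up as it stands
- tap_tip (a point): Free end of the level shank, on its axis: 100 mm ahead (x) of the body's upright axis, 2 mm above tap_grip. Shank 20 mm thick, last 9 mm tapering to 12. Flange, 38 mm across, 54 to 58 mm ahead of the body's axis; before it a soft black washer, 38 mm across, 9 mm thick, whose free face is 33 mm behind this tip. Axes as tap_grip
- tap_washer (a joint): Squeeze of the soft washer on the shank, in m: 0 free, 0.007 crushed flat (its stop). It gives like a spring, 2 N per mm: 0.004 is 8 N
- tank_hole (a point): Centre of the 25 mm hole in the outer face of the tank's flat front wall, 130 mm above the worktop; wall 4 mm thick. Steel tank 150 deep, 190 wide, open top 219 mm above the worktop, on a wooden stand 85 mm high whose board juts 10 mm out in front, 45 mm below the hole's axis. It stands firm. x: into the tank, square to the wall; y: left; z: up
- tap: The loose tap (see tap_grip), 0.2 to 0.35 kg; origin at the centre of its spout's underside
- wing_nut: Black plastic wing nut 34x54x21 mm lying loose on the worktop, for the person; leave it alone. Origin at its underside's centre
- tank_lid: The tank's steel lid, 150x190 mm, 15 mm thick, 43 mm high over its wooden knob, lying loose on the worktop; leave it alone. Origin at its underside's centre
- bowl: Small brown stoneware bowl, 129 mm across, 57 mm high, loose on the worktop; leave it alone. Origin at its underside's centre

How it is judged (in metres and radians):
On the way, in this order (a step that is already met when the one before it is completed fails the run):
1. the tap is gripped and lifted off the worktop (height (world z) of tap_grip above 0.075 m and contact force between the fingers and tap above 1 N), for 0.2 s.
2. the shank's end has entered the hole from outside (x of tap_tip in the frame of tank_hole above 0.003 m and y of tap_tip in the frame of tank_hole between -0.01 and 0.01 m and z of tap_tip in the frame of tank_hole between -0.01 and 0.01 m).
3. the washer is pressed against the wall with 4 to 11.6 N (squeezed 2 to 5.8 mm) without a break for 3 s, with the tap gripped and upright (value of joint tap_washer between 0.002 and 0.0058 m and x of tap_tip in the frame of tank_hole above 0.02 m and angle between tap_grip's own z axis and vertical below 0.14 rad and contact force between the fingers and tap above 1 N), for 3 s.
At the end, for the whole second after the job is handed in: Shank through the hole (tip over 20 mm past the outer face, within 8 mm of the hole's axis), tap upright within 8 degrees, square to the wall within 7 degrees and at rest, washer squeezed 2 to 5.8 mm (4 to 11.6 N) against the wall, fingers still on the tap (all of step 3 and y of tap_tip in the frame of tank_hole between -0.008 and 0.008 m and z of tap_tip in the frame of tank_hole between -0.008 and 0.008 m and angle between the x axis of tap_grip and the x axis of tank_hole, either way round below 0.12 rad and linear speed of tap below 0.01 m/s); the arm keeps its last pose, push and grip.
It fails at once if the washer is crushed flat (value of joint tap_washer above 0.0067 m).
It fails at once if the wing nut is moved by more than 20 mm (distance of wing_nut from where it was at the start of the episode above 0.02 m).
It fails at once if the lid is moved by more than 20 mm (distance of tank_lid from where it was at the start of the episode above 0.02 m).
It fails at once if the bowl is moved by more than 20 mm (distance of bowl from where it was at the start of the episode above 0.02 m).
It also fails if it takes over 56 s, if anything falls off the work surface, if the arm or the gripper's body presses on something with over 40 N, if the wrist force passes 120 N, or if a joint passes its speed limit or range.

## Working session

There is one attempt and no reset: what is moved stays moved. The work goes in short steps, Python scripts to look and compute and a shell command to move; the robot and the scene stay as the last step left them, time stands still between calls to the robot, and variables do not carry over. Pictures are saved under pics/ and viewed, and the job is handed in when it is done.

```bash
mkdir -p pics
cat > h.py <<'E'
import numpy as np,cv2
from station import readout,camera,ticket,look_for,pinpoint,robot
from scipy.spatial.transform import Rotation as Ro
def ray(p,uv):
    K=np.array(p["camera_matrix"]);T=np.array(p["pose"]);k=p["k1"]
    d=np.array([(uv[0]-K[0,2])/K[0,0],(uv[1]-K[1,2])/K[1,1]]);s=d.copy()
    for _ in range(30): s=d/(1+k*(s@s))
    v=T[:3,:3]@np.array([s[0],s[1],1]);return T[:3,3],v/np.linalg.norm(v)
def atz(p,uv,z):
    o,v=ray(p,uv);return o+v*(z-o[2])/v[2]
def proj(p,X):
    K=np.array(p["camera_matrix"]);T=np.array(p["pose"]);c=T[:3,:3].T@(np.array(X)-T[:3,3])
    s=c[:2]/c[2];s=s*(1+p["k1"]*(s@s));return np.array([K[0,0]*s[0]+K[0,2],K[1,1]*s[1]+K[1,2]])
def tri(rs):
    A=0;b=0
    for o,v in rs:
        P=np.eye(3)-np.outer(v,v);A=A+P;b=b+P@o
    X=np.linalg.solve(A,b);return X,[round(float(np.linalg.norm((np.eye(3)-np.outer(v,v))@(X-o))),1) for o,v in rs]
def save(p,n): cv2.imwrite('pics/'+n+'.png',cv2.cvtColor(p["pixels"],cv2.COLOR_RGB2BGR))
E
cat > a.py <<'E'
from h import *
import sys
np.set_printoptions(precision=2,suppress=True)
tag=sys.argv[1]
ps={}
for c in ["side","top","wrist"]:
    p=camera(c);ps[c]=p;save(p,tag+c);print(c,np.array(p["pose"])[:3,3],np.array(p["pose"])[:3,2],p["camera_matrix"][0][0])
    for n in ["tap_grip","tap_tip","tank_hole","tap"]:
        r=pinpoint(n,p)
        print(' ',n,[(np.round(x["point"],1),round(x["confidence"],2)) for x in r[:3]])
        ps[c,n]=r
for n in ["tap_grip","tap_tip","tank_hole","tap"]:
    L=[ray(ps[c],ps[c,n][0]["point"]) for c in ["side","top","wrist"] if ps[c,n] and ps[c,n][0]["confidence"]>.4]
    if len(L)>1: print(n,*tri(L))
s=readout.state();print({k:(np.round(v,3)) for k,v in s.items()},robot.tip_reach)
E
python3 a.py s0
```

```text
side [   56.9  -1058.36   666.17] [ 0.36  0.82 -0.44] 380.38592891184396
  tap_grip [(array([267.8, 208.2]), 0.75)]
  tap_tip [(array([285.9, 199.9]), 0.81)]
  tank_hole [(array([328.4, 193.1]), 0.77), (array([284. , 198.3]), 0.59)]
  tap [(array([268.8, 216.1]), 0.52)]
top [ 280.66   -6.35 1444.21] [ 0.18  0.01 -0.98] 468.6207568821048
  tap_grip [(array([266.4, 242.9]), 0.94), (array([315.9, 177.5]), 0.73)]
  tap_tip [(array([253.2, 216.1]), 0.75), (array([462.3, 232.9]), 0.33)]
  tank_hole [(array([315.1, 178.2]), 0.9)]
  tap [(array([271. , 241.5]), 0.56)]
wrist [142.69 510.81 374.34] [ 0.29 -0.13 -0.95] 337.7703626078263
  tap_grip []
  tap_tip []
  tank_hole []
  tap []
tap_grip [414.18 185.97  31.87] [1.4, 1.4]
tap_tip [498.66 226.29  33.15] [3.7, 3.7]
tank_hole [591.09  33.67 125.2 ] [2.0, 2.0]
tap [417.51 176.63   2.67] [2.3, 2.3]
{'time': np.float64(0.75), 'q': array([ 0.92,  0.31,  1.5 , -0.  ,  1.33, -0.22]), 'dq': array([ 0.,  0., -0., -0., -0., -0.]), 'effort': array([ -0.  , -41.21, -25.99,  -0.  ,   0.  ,  -0.  ]), 'tool_pos': array([216.87, 478.11, 253.28]), 'eef_rot': array([-1.14,  1.57, -1.56]), 'ft_force': array([-1.07, -0.88, -0.02]), 'ft_torque': array([-0.  , -0.01,  0.06]), 'opening': np.float64(1.003)} 22.0
```

View pics/s0side.png

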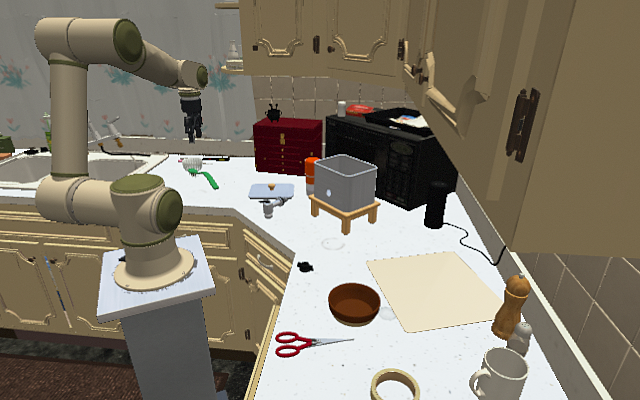

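View pics/s0top.png

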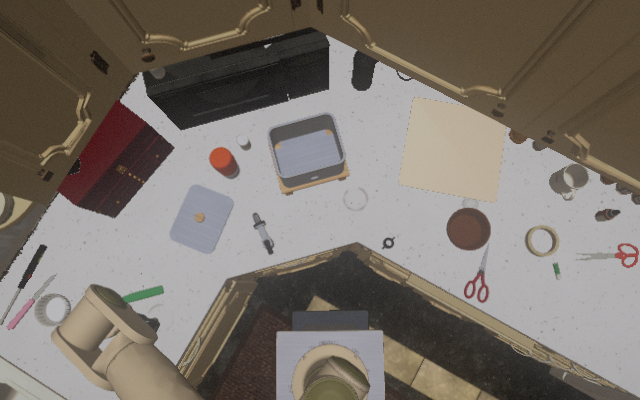

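View pics/s0wrist.png

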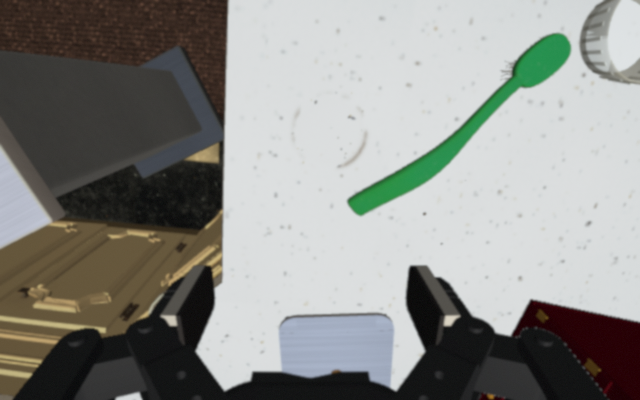

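The side view shows the tap at about (268,208) beside the lid, with the tank at (345,185) and its hole at (328,193). In the top view the tap body is at (266,243), the shank tip at (257,215), and the hole's wall near (315,178). The bowl and nut are well clear to the right.

```bash
cat > b.py <<'E'
from h import *
np.set_printoptions(precision=2,suppress=True)
p=camera("top")
for n,z in [("tap_grip",42),("tap_tip",44),("tank_hole",130),("tap",0)]:
    for r in pinpoint(n,p)[:1]: print(n,atz(p,r["point"],z))
s=readout.state()
R=Ro.from_euler('xyz',s["eef_rot"]).as_matrix();print(R)
w=camera("wrist");T=np.array(w["pose"]);print(R.T@T[:3,:3], R.T@(T[:3,3]-s["tool_pos"]))
im=cv2.resize(cv2.cvtColor(p["pixels"],cv2.COLOR_RGB2BGR)[100:270,220:370],None,fx=4,fy=4,interpolation=cv2.INTER_CUBIC)[:600];cv2.imwrite('pics/z1.png',im)
p=camera("side")
im=cv2.resize(cv2.cvtColor(p["pixels"],cv2.COLOR_RGB2BGR)[140:240,240:390],None,fx=5,fy=5,interpolation=cv2.INTER_CUBIC);cv2.imwrite('pics/z2.png',im)
E
python3 b.py
```

```text
tap_grip [417.87 182.57  42.  ]
tap_tip [501.2  230.74  44.  ]
tank_hole [593.43  37.61 130.  ]
tap [418.43 177.35   0.  ]
[[-0.    0.41  0.91]
 [-0.    0.91 -0.41]
 [-1.   -0.   -0.  ]]
[[ 0.   -0.31  0.95]
 [ 1.    0.   -0.  ]
 [-0.    0.95  0.31]] [-121.07   -0.85  -81.05]
```

View pics/z1.png

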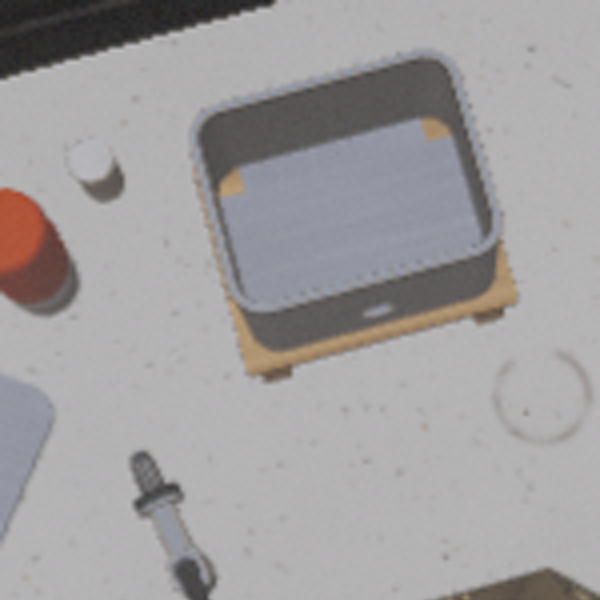

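View pics/z2.png

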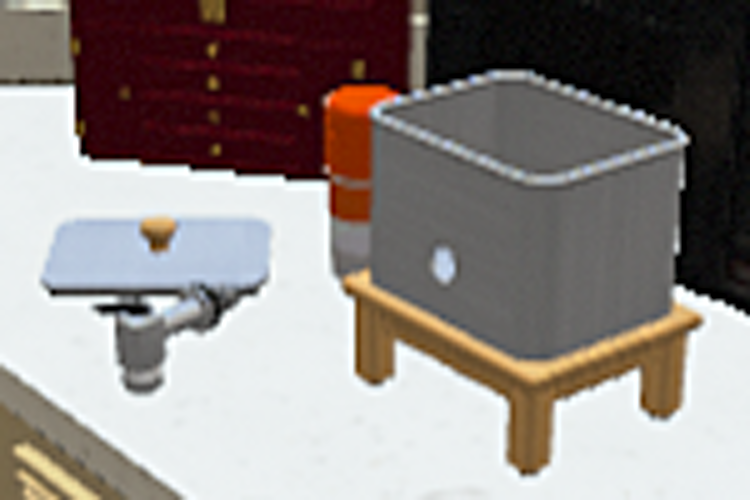

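```bash
cat > c.py <<'E'
from h import *
np.set_printoptions(precision=2,suppress=True)
p=camera("top")
f=lambda u,v:(220+u/4-.4,100+v/4-.4)
def yaw(a,b): d=b-a;return np.arctan2(d[1],d[0])
a,b=atz(p,f(252,374),85),atz(p,f(519,302),85);print('board',a,b,yaw(b,a)-np.pi/2,np.linalg.norm(a-b))
a,b=atz(p,f(245,300),219),atz(p,f(480,238),219);print('rim',a,b,yaw(b,a)-np.pi/2)
t=atz(p,f(142,455),46);print('tip',t)
w1,w2=atz(p,f(135,503),44),atz(p,f(184,487),44);print('washer',w1,w2,yaw(w2,w1)-np.pi/2)
print('hole',atz(p,f(378,311),130))
E
python3 c.py
python3 -m handwheel '[[[0,0.02,0.02,-0.1,0,0],[0,0.03,0.05,-0.2,0,0],[0,0.02,0.08,-0.3,0,0],[0,-0.02,0.11,-0.4,0,0],[0,-0.06,0.13,-0.5,0,0],[0,-0.1,0.15,-0.6,0,0],[0,-0.13,0.17,-0.7,0,0],[0,-0.14,0.19,-0.8,0,0]]]'
```

```text
board [554.86 132.31  85.  ] [606.44 -66.46  85.  ] 0.25391747865185965 205.34822645328236
rim [578.64 123.52 219.  ] [619.1  -35.21 219.  ] 0.24958716962340466
tip [501.5  219.48  46.  ]
washer [465.24 224.61  44.  ] [476.89 187.66  44.  ] 0.3055306942083118
hole [590.61  37.06 130.  ]
time: 1.82
tool_pos: [330.8, 269.7, 253.5]
eef_rot: [-2.631, 1.57, -2.251]
ft_force: [-0.1, 1.0, -0.0]
opening: 1.006
```

```bash
python3 -m handwheel '[[[0.01,-0.03,0.007,0,0,0],[0.02,-0.06,0.015,0,0,0],[0.03,-0.09,0.02,0,0,0],[0.03,-0.109,0.025,0,0,0],[0.03,-0.109,0.025,0,0,0],[0.03,-0.109,0.025,0,0,0]]]'
python3 a.py s1
```

```text
time: 2.32
tool_pos: [395.4, 179.4, 223.3]
eef_rot: [2.132, 1.571, 2.504]
ft_force: [-0.4, -0.1, 0.5]
opening: 0.998
side [   56.9  -1058.36   666.17] [ 0.36  0.82 -0.44] 380.38592891184396
  tap_grip [(array([266.6, 209. ]), 0.78)]
  tap_tip [(array([284.3, 197.5]), 0.57)]
  tank_hole []
  tap [(array([270.8, 217.9]), 0.55)]
top [ 280.66   -6.35 1444.21] [ 0.18  0.01 -0.98] 468.6207568821048
  tap_grip []
  tap_tip []
  tank_hole [(array([314.3, 176.2]), 0.76)]
  tap []
wrist [319.26 149.73 344.41] [ 0.29  0.12 -0.95] 337.7703626078263
  tap_grip [(array([307.8, 196.1]), 0.8)]
  tap_tip [(array([313.8, 291.3]), 0.81)]
  tank_hole []
  tap [(array([305. , 185.6]), 0.82)]
tap_grip [411.1  184.19  30.43] [0.8, 0.8]
tap_tip [497.72 225.19  46.1 ] [2.2, 2.2]
tap [418.77 180.61  -9.35] [5.0, 5.0]
{'time': np.float64(3.067), 'q': array([ 0.16,  0.14,  1.8 ,  0.  ,  1.2 , -1.79]), 'dq': array([-0.,  0.,  0., -0.,  0., -0.]), 'effort': array([  0.04, -31.55, -24.61,   0.  ,   0.  ,   0.  ]), 'tool_pos': array([395.18, 179.84, 223.31]), 'eef_rot': array([-0.18,  1.57,  0.19]), 'ft_force': array([-0.76,  0.29, -0.58]), 'ft_torque': array([ 0.  , -0.01, -0.  ]), 'opening': np.float64(1.001)} 22.0
```

View pics/s1wrist.png

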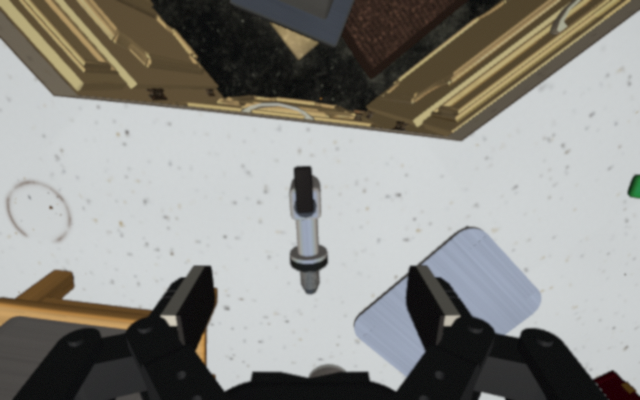

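Wrist view: the tap lies nearly aligned with the jaws, lever end at (303,170), body near (306,200), flange at (308,258) and shank tip at (310,291).

```bash
cat > d.py <<'E'
from h import *
np.set_printoptions(precision=2,suppress=True)
p=camera("wrist")
im=cv2.resize(cv2.cvtColor(p["pixels"],cv2.COLOR_RGB2BGR)[150:310,240:380],None,fx=4,fy=4,interpolation=cv2.INTER_CUBIC)[:600];cv2.imwrite('pics/z3.png',im)
g=[pinpoint(n,p)[0]["point"] for n in ("tap_grip","tap_tip")]
G=atz(p,g[0],42);T=atz(p,g[1],44);print(g,G,T,np.linalg.norm(T-G),np.arctan2(T[1]-G[1],T[0]-G[0]))
G=atz(p,(306,196),42);T=atz(p,(310.3,292),44);print(G,T,np.linalg.norm(T-G),np.arctan2(T[1]-G[1],T[0]-G[0]))
a,b=atz(p,(292,262),44),atz(p,(326,258),44);d=a-b;print('fl',a,b,np.arctan2(-d[0],d[1])-np.pi)
s=readout.state();R=Ro.from_euler('xyz',s["eef_rot"]).as_matrix();print(R)
E
python3 d.py
```

```text
[[304.4, 197.2], [312.4, 290.6]] [410.79 180.    42.  ] [501.37 223.93  44.  ] 100.69252807428083 0.4515629435279344
[409.14 180.97  42.  ] [503.73 222.53  44.  ] 103.33639421890872 0.4139948599882097
fl [477.99 192.77  44.  ] [461.45 222.66  44.  ] -5.777528528512278
[[-0.   -0.37  0.93]
 [ 0.    0.93  0.37]
 [-1.    0.   -0.  ]]
```

View pics/z3.png

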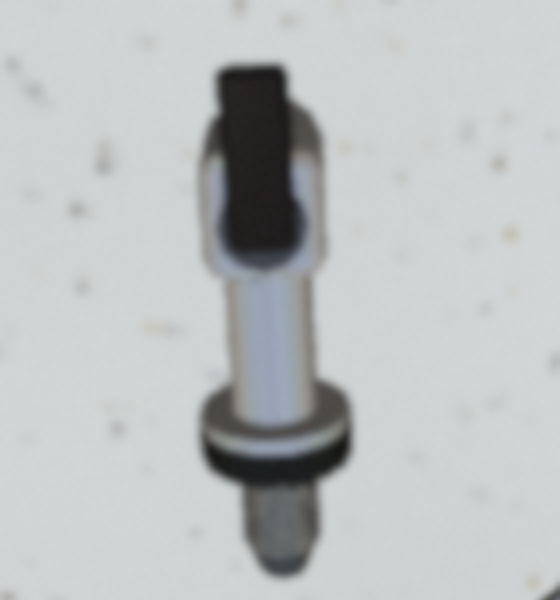

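```bash
cat > e.py <<'E'
from h import *
np.set_printoptions(precision=2,suppress=True)
p=camera("wrist")
f=lambda u,v:(240+u/4-.4,150+v/4-.4)
P=np.array([atz(p,f(u,v),z) for u,v,z in [(268.5,300,44),(272,380,44),(276,412,44),(277,445,44),(281,500,44),(282.5,560,44)]]);print(P)
c=np.polyfit(P[:,0],P[:,1],1);print(np.arctan(c[0]));print(atz(p,f(252,68),80),atz(p,f(263,215),66), 'tip',atz(p,f(283,575),40))
fl=atz(p,f(276,420),44);y=np.arctan(c[0])
for X in (416,412,409): print(X,np.polyval(c,X))
# predicted projections
for G in ([412,180.5],):
  for x,z in [(0,42),(100,44),(100,38),(58,44),(67,44)]:
    q=proj(p,[G[0]+x*np.cos(y),G[1]+x*np.sin(y),z]);print(x,z,((q-[240,150])+.4)*4)
E
python3 e.py
```

```text
[[435.09 191.8   44.  ]
 [454.47 200.27  44.  ]
 [462.22 204.35  44.  ]
 [470.65 207.92  44.  ]
 [484.82 214.56  44.  ]
 [501.09 221.37  44.  ]]
0.42410013140482405
[375.95 165.55  80.  ] [408.48 180.35  66.  ] tip [507.71 224.12  40.  ]
416 183.20805904606323
412 181.40206143218455
409 180.04756322177553
0 42 [259.46 195.71]
100 44 [280.6  566.72]
100 38 [280.6  553.79]
58 44 [272.16 420.94]
67 44 [274.03 453.22]
```

```bash
python3 -m handwheel '[[[0.03,-0.005,0.017,-0.045,0,0],[0.07,-0.005,0.017,-0.045,0,0],[0.1,-0.005,0.017,-0.045,0,0],[0.1,-0.005,0.017,-0.045,0,0],[0.1,-0.005,0.017,-0.045,0,0]]]' 0.06
cat > f.py <<'E'
from h import *
import sys
p=camera("wrist");save(p,sys.argv[1]);s=readout.state();print(s["tool_pos"],Ro.from_euler('xyz',s["eef_rot"]).as_matrix().round(4),s["ft_force"],s["opening"],s["time"])
E
python3 f.py s2
```

```text
time: 3.68
tool_pos: [412.6, 181.3, 123.3]
eef_rot: [2.883, 1.569, -2.981]
ft_force: [0.2, 0.0, 0.3]
opening: 0.699
[413.49340083 181.50393994 124.60512574] [[ 1.200e-03 -4.071e-01  9.134e-01]
 [ 2.000e-04  9.134e-01  4.071e-01]
 [-1.000e+00 -3.000e-04  1.200e-03]] [0.16523307 0.59576994 0.21339236] 0.7044066105091955 3.7333
```

View pics/s2.png

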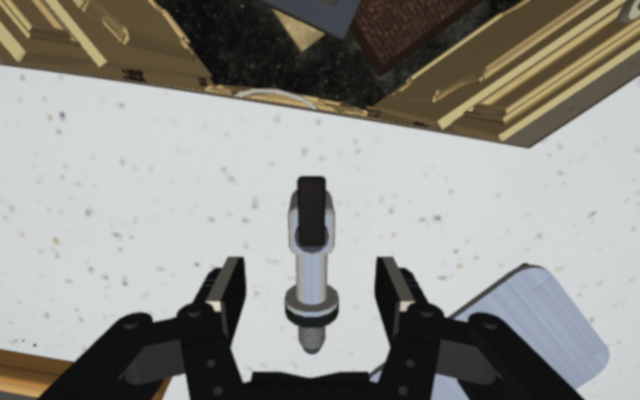

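The tap lies centred at column 311, between the pads at 243 and 377, and upright in the frame. Next I descend and close.

```bash
python3 -m handwheel '[[[0.03,0,0,0,0,0],[0.06,0,0,0,0,0],[0.079,0,0,0,0,0],[0.079,0,0,0,0,0],[0.079,0,0,0,0,0]]]'
python3 f.py s3
```

```text
time: 4.15
tool_pos: [413.8, 181.6, 45.9]
eef_rot: [-0.259, 1.569, 0.16]
ft_force: [0.3, 0.9, 1.2]
opening: 0.698
[414.24850544 181.66963492  46.41013034] [[ 3.500e-03 -4.072e-01  9.134e-01]
 [ 5.000e-04  9.134e-01  4.072e-01]
 [-1.000e+00 -9.000e-04  3.400e-03]] [-0.26467029  0.29614837  0.63654762] 0.7010249777134255 4.2
```

View pics/s3.png

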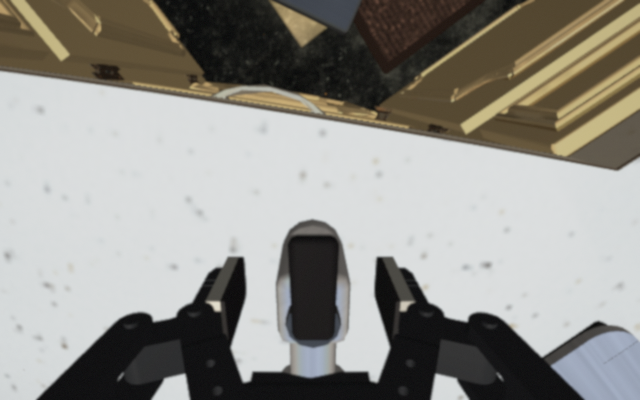

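The body sits between the pads (block columns 277–350, pads 243/377). I close on it now.

```bash
python3 -m handwheel '[[[0,0,0,0,0,0],[0,0,0,0,0,0],[0,0,0,0,0,0],[0,0,0,0,0,0],[0,0,0,0,0,0],[0,0,0,0,0,0],[0,0,0,0,0,0],[0,0,0,0,0,0]]]' 0.0 70
python3 f.py s4
```

```text
time: 4.87
tool_pos: [413.6, 181.6, 45.7]
eef_rot: [-0.277, 1.568, 0.143]
ft_force: [-1.1, -0.9, 10.4]
opening: 0.318
[413.62683049 181.55605204  45.67566602] [[ 2.400e-03 -4.072e-01  9.134e-01]
 [ 3.000e-04  9.134e-01  4.072e-01]
 [-1.000e+00 -7.000e-04  2.300e-03]] [-2.07005301  0.14872147  9.76242335] 0.3219794578184697 4.9167
```

View pics/s4.png

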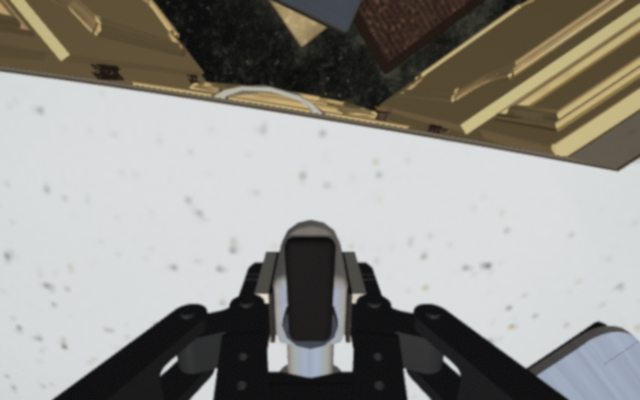

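```bash
python3 -m handwheel '[[[-0.03,0,0,0,0,0],[-0.06,0,-0.005,0,0,0],[-0.087,-0.02,-0.01,0.02,0,0],[-0.087,-0.055,-0.02,0.05,0,0],[-0.087,-0.09,-0.027,0.09,0,0],[-0.087,-0.125,-0.035,0.13,0,0],[-0.087,-0.16,-0.042,0.17,0,0],[-0.087,-0.18,-0.045,0.172,0,0]]]'
python3 -m handwheel '[[[0,0,0,0,0,0],[0,0,0,0,0,0],[0,0,0,0,0,0]]]'
python3 a.py s5
```

```text
time: 5.58
tool_pos: [445.4, -4.3, 131.9]
eef_rot: [-0.87, 1.569, -0.626]
ft_force: [-1.7, 0.3, -1.9]
opening: 0.324
time: 5.83
tool_pos: [444.7, -0.8, 131.4]
eef_rot: [2.182, 1.57, 2.43]
ft_force: [-0.5, 0.3, -2.3]
opening: 0.318
side [   56.9  -1058.36   666.17] [ 0.36  0.82 -0.44] 380.38592891184396
  tap_grip [(array([292.3, 208.4]), 0.83), (array([312. , 197.1]), 0.4)]
  tap_tip [(array([314.4, 196.3]), 0.78)]
  tank_hole [(array([328.3, 192.1]), 0.7)]
  tap [(array([292.6, 217.3]), 0.67)]
top [ 280.66   -6.35 1444.21] [ 0.18  0.01 -0.98] 468.6207568821048
  tap_grip []
  tap_tip []
  tank_hole [(array([316.6, 178.3]), 0.87)]
  tap []
wrist [366.05 -21.73 252.37] [ 0.3   0.08 -0.95] 337.7703626078263
  tap_grip []
  tap_tip []
  tank_hole []
  tap [(array([306.4, 244.3]), 0.66)]
tank_hole [588.91  29.32 131.26] [1.6, 1.6]
tap [445.81  -3.12  78.65] [1.3, 1.3]
{'time': np.float64(6.583), 'q': array([-0.27,  0.29,  1.89,  0.  ,  0.97, -2.08]), 'dq': array([-0., -0., -0., -0.,  0.,  0.]), 'effort': array([  0.02, -36.03, -21.73,   0.  ,  -0.  ,   0.  ]), 'tool_pos': array([445.  ,  -1.36, 131.29]), 'eef_rot': array([2.15, 1.57, 2.39]), 'ft_force': array([-0.62,  0.42, -1.63]), 'ft_torque': array([ 0.03,  0.02, -0.  ]), 'opening': np.float64(0.32)} 22.0
```

View pics/s5wrist.png

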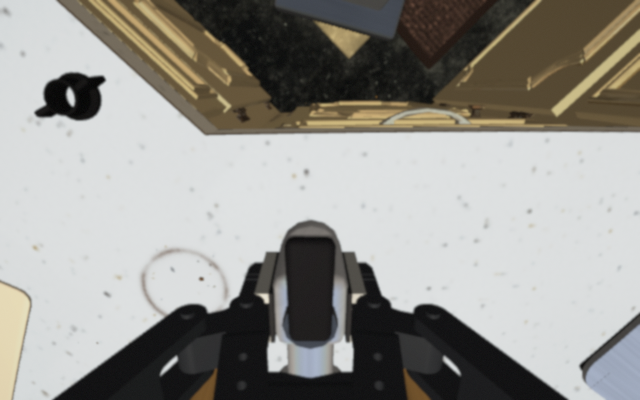

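View pics/s5side.png

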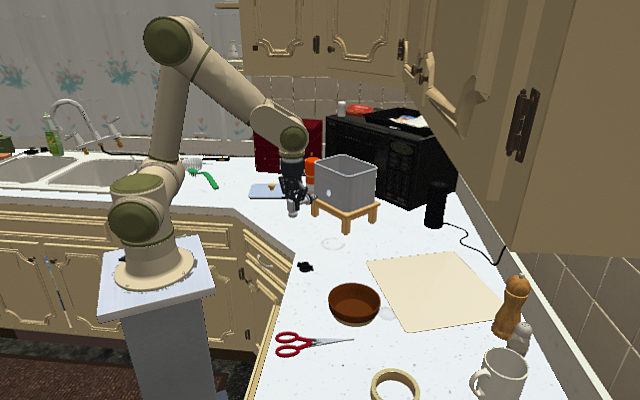

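View pics/s5top.png

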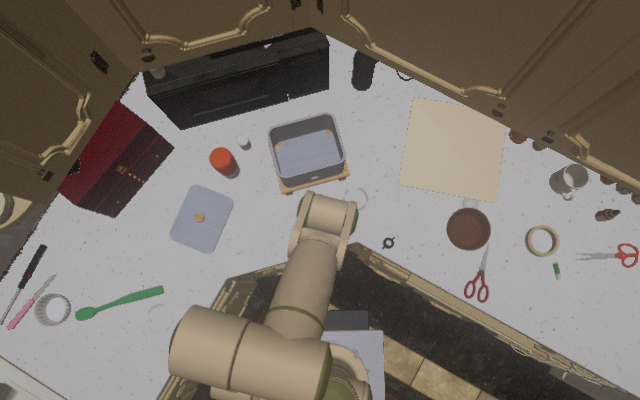

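```bash
cat > g.py <<'E'
from h import *
import sys
p=camera("side");q=camera("top")
def crop(p,x0,y0,w,h,f): return cv2.resize(cv2.cvtColor(p["pixels"],cv2.COLOR_RGB2BGR)[y0:y0+h,x0:x0+w],None,fx=f,fy=f,interpolation=cv2.INTER_CUBIC)
cv2.imwrite('pics/%s_a.png'%sys.argv[1],crop(p,280,160,80,60,10))
cv2.imwrite('pics/%s_b.png'%sys.argv[1],crop(q,280,150,80,60,10))
E
python3 g.py k1
```

```text
(no output)
```

View pics/k1_a.png

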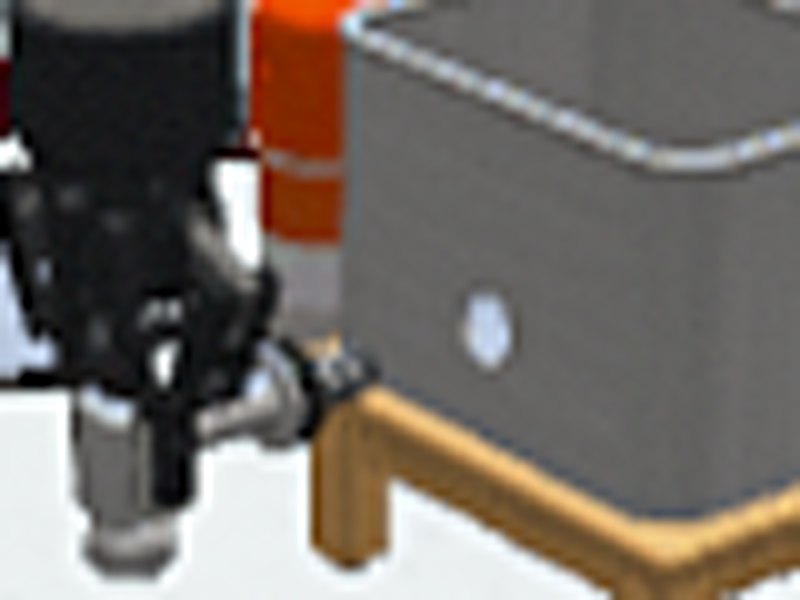

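View pics/k1_b.png

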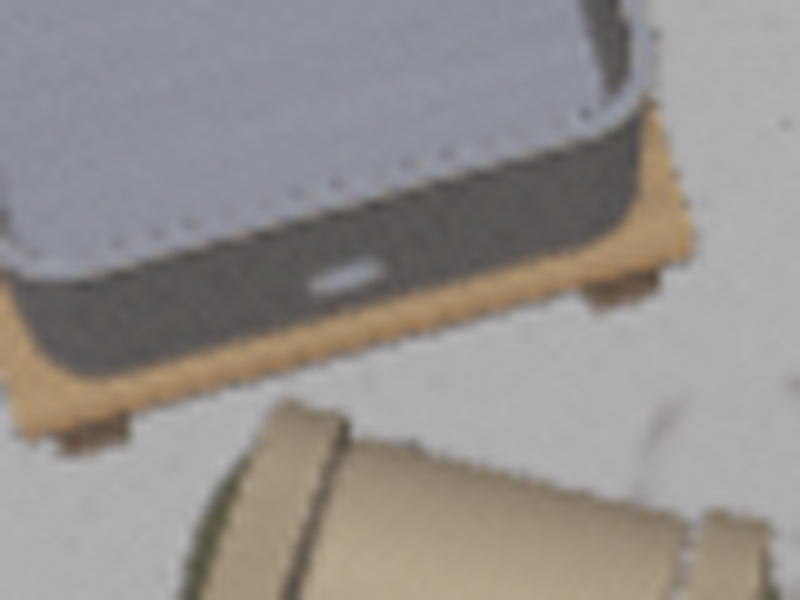

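```bash
cat > i.py <<'E'
from h import *
np.set_printoptions(precision=2,suppress=True)
p=camera("side");q=camera("top")
f=lambda u,v:(280+u/10-.45,160+v/10-.45)
g=lambda u,v:(280+u/10-.45,150+v/10-.45)
print('hole tri',*tri([ray(p,f(488,330)),ray(q,g(346,278))]),'side130',atz(p,f(488,330),130),'top130',atz(q,g(346,278),130))
def yw(a,b): d=a-b;return np.arctan2(d[1],d[0])-np.pi/2
# board front top edge
for (u,v),(u2,v2),z in [((25,438),(690,258),85),((100,378),(560,250),85),((90,277),(560,145),219)]:
    a,b=atz(q,g(u,v),z),atz(q,g(u2,v2),z);print(a,b,yw(a,b),np.linalg.norm(a-b))
a,b=atz(p,f(355,25),219),atz(p,f(640,155),219);print('side rim',a,b,yw(a,b))
a,b=atz(p,f(375,390),85),atz(p,f(620,540),85);print('side board',a,b,yw(a,b))
s=readout.state();R=Ro.from_euler('xyz',s["eef_rot"]).as_matrix();t=s["tool_pos"]
print(t,R,np.arctan2(R[1,2],R[0,2]))
for d in (98,100,102):
  tip=t+R@np.array([1.7,0,d]);print(tip,proj(p,tip),'seen',f(370,362))
print('spout',proj(p,t+R@np.array([45.7,0,0])),'seen',f(130,560))
E
python3 i.py
```

```text
hole tri [592.91  36.58 125.93] [1.4, 1.4] side130 [590.41  28.42 130.  ] top130 [590.61  36.92 130.  ]
[554.13 133.93  85.  ] [605.71 -64.06  85.  ] 0.2548764769558116 204.60701623166392
[571.94 111.7   85.  ] [608.77 -25.43  85.  ] 0.26237787959605474 141.9884744817659
[571.   102.77 219.  ] [605.49 -24.04 219.  ] 0.2656054713106646 131.41897964622353
side rim [573.48 105.79 219.  ] [607.41 -45.42 219.  ] 0.22076023079601548
side board [574.03  87.19  85.  ] [600.73 -54.7   85.  ] 0.18596754526283377
[445.    -1.37 131.29] [[-0.   -0.24  0.97]
 [ 0.    0.97  0.24]
 [-1.    0.   -0.  ]] 0.24716375474159782
[540.02  22.61 129.59] [315.78 195.64] seen (316.55, 195.75)
[541.96  23.1  129.59] [316.24 195.5 ] seen (316.55, 195.75)
[543.9   23.59 129.59] [316.7  195.35] seen (316.55, 195.75)
spout [292.49 215.08] seen (292.55, 215.55)
```

```bash
python3 -m handwheel '[[[-0.001,0.001,0.02,-0.008,0,0],[-0.001,0.001,0.038,-0.008,0,0],[-0.001,0.001,0.042,-0.008,0,0],[-0.001,0.001,0.042,-0.008,0,0],[-0.001,0.001,0.042,-0.008,0,0]]]'
python3 g.py k2; python3 i.py | tail -7
```

```text
time: 7.2
tool_pos: [484.8, 9.9, 132.0]
eef_rot: [2.768, 1.57, 3.023]
ft_force: [0.0, -0.2, -1.9]
opening: 0.318
[484.94   9.77 132.32] [[-0.   -0.25  0.97]
 [ 0.    0.97  0.25]
 [-1.    0.   -0.  ]] 0.25490343948630084
[579.77  34.48 130.58] [324.84 192.23] seen (316.55, 195.75)
[581.71  34.98 130.58] [325.28 192.09] seen (316.55, 195.75)
[583.64  35.49 130.58] [325.72 191.95] seen (316.55, 195.75)
spout [302.36 211.29] seen (292.55, 215.55)
```

View pics/k2_a.png

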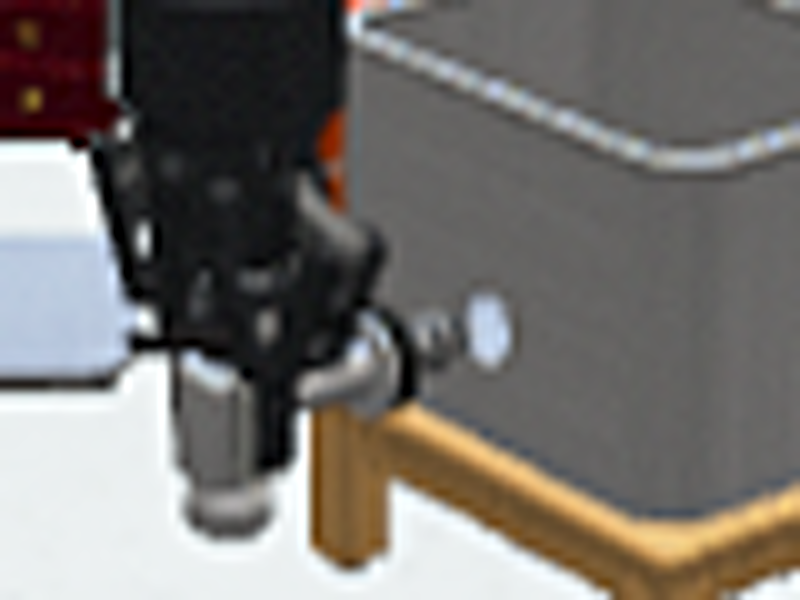

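View pics/k2_b.png

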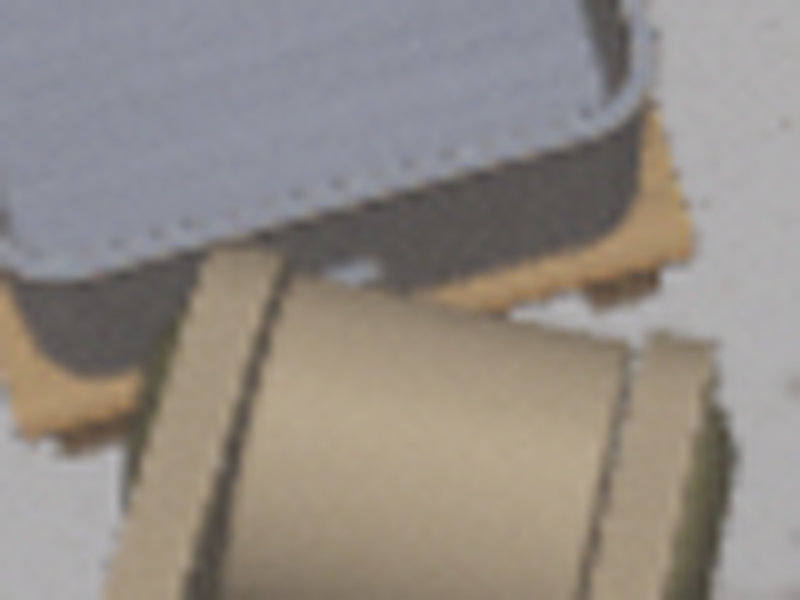

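```bash
cat > j.py <<'E'
from h import *
np.set_printoptions(precision=1,suppress=True)
p=camera("side")
s=readout.state();R=Ro.from_euler('xyz',s["eef_rot"]).as_matrix();t=s["tool_pos"]
c=lambda X:(proj(p,X)-[280,160]+.45)*10
for d in (54,58,67,91,100,109): print(d,c(t+R@np.array([1.7,0,d])),'rad12 up/down',c(t+R@np.array([1.7-19,0,d])),c(t+R@np.array([1.7+19,0,d])))
import cv2
im=cv2.resize(cv2.cvtColor(p["pixels"],cv2.COLOR_RGB2BGR)[175:205,305:345],None,fx=20,fy=20,interpolation=cv2.INTER_CUBIC);cv2.imwrite('pics/k3.png',im)
E
python3 j.py
```

```text
54 [354.2 358.5] rad12 up/down [354.5 307.5] [353.8 408.9]
58 [363.3 355.5] rad12 up/down [363.7 304.6] [363.  405.9]
67 [383.8 348.9] rad12 up/down [384.3 298.1] [383.3 399.1]
91 [437.7 331.6] rad12 up/down [438.6 281.2] [436.9 381.4]
100 [457.7 325.2] rad12 up/down [458.6 274.9] [456.7 374.8]
109 [477.4 318.8] rad12 up/down [478.5 268.7] [476.4 368.3]
```

View pics/k3.png

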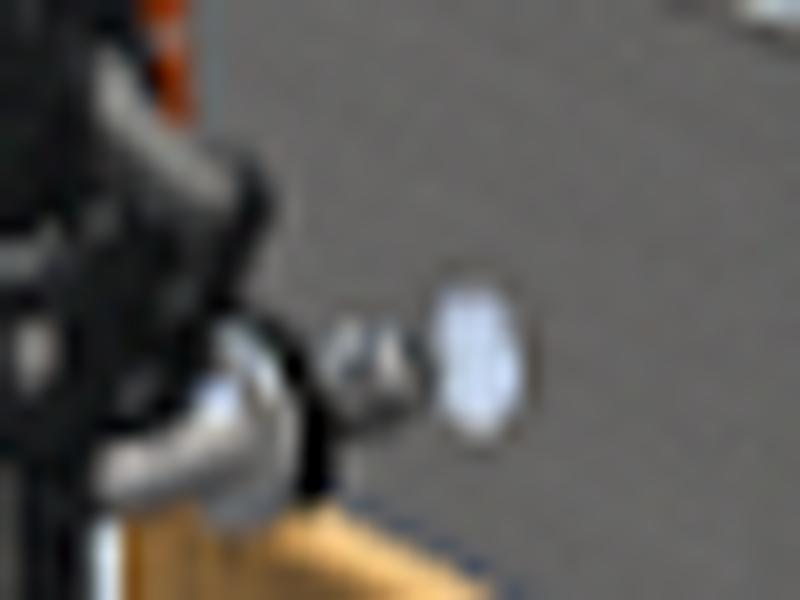

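```bash
cat > o.py <<'E'
from h import *
import sys
hx,hy,yaw,tag=float(sys.argv[1]),float(sys.argv[2]),float(sys.argv[3]),sys.argv[4]
H=np.array([hx,hy,130.]);X=np.array([np.cos(yaw),np.sin(yaw),0]);Y=np.array([-X[1],X[0],0]);Z=np.array([0,0,1.])
W=lambda x,y,z:H+x*X+y*Y+(z-130)*Z
s=readout.state();R=Ro.from_euler('xyz',s["eef_rot"]).as_matrix();t=s["tool_pos"]
a=np.linspace(0,2*np.pi,40)
for cam,x0,y0,w,h,f in (("side",300,150,100,75,8),("top",260,105,100,75,8)):
    p=camera(cam)
    im=cv2.resize(cv2.cvtColor(p["pixels"],cv2.COLOR_RGB2BGR)[y0:y0+h,x0:x0+w],None,fx=f,fy=f,interpolation=cv2.INTER_CUBIC)
    def L(pts,c,cl=True): cv2.polylines(im,[np.round([(proj(p,q)-[x0,y0]+.5)*f*4 for q in pts]).astype(int)],cl,c,1,cv2.LINE_AA,2)
    L([W(x,y,219) for x,y in((0,95),(0,-95),(150,-95),(150,95))],(0,0,255))
    L([W(x,y,85) for x,y in((0,95),(0,-95),(150,-95),(150,95))],(0,255,255))
    L([W(x,y,85) for x,y in((-10,102),(-10,-102),(160,-102),(160,102))],(0,255,0))
    for x in (0,4): L([W(x,12.5*np.cos(b),130+12.5*np.sin(b)) for b in a],(255,0,255))
    for d,r in ((54,19),(67,19),(91,10),(100,6)): L([t+R@np.array([1.7+r*np.cos(b),r*np.sin(b),d]) for b in a],(255,255,0))
    cv2.imwrite('pics/%s_%s.png'%(tag,cam),im)
E
python3 o.py 590.3 36.7 0.255 o1
```

```text
(no output)
```

View pics/o1_side.png

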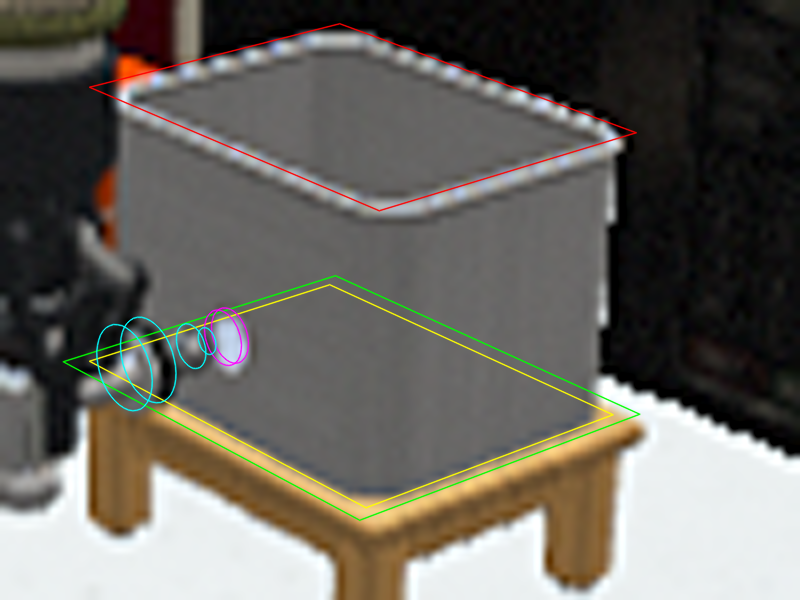

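View pics/o1_top.png

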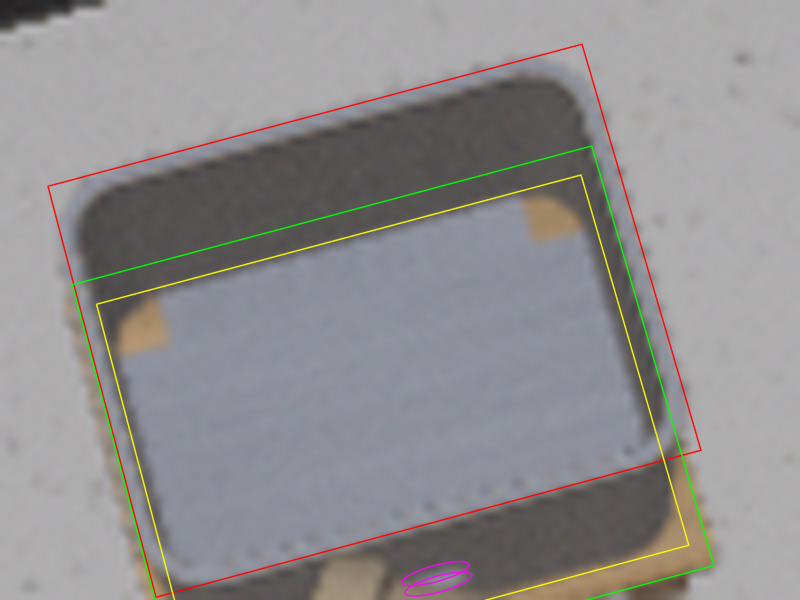

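The overlay puts the model hole about 1 px above the seen one in the side view, while the tap is off by about half a pixel. So the tap sits roughly 1–2 mm high or left of the hole's axis. I shift by a compromise and enter on the taper, watching forces.

```bash
python3 -m handwheel '[[[0.0013,-0.0015,0,0,0,0],[0.0013,-0.0015,0.004,0,0,0],[0.0013,-0.0015,0.008,0,0,0],[0.0013,-0.0015,0.011,0,0,0],[0.0013,-0.0015,0.014,0,0,0],[0.0013,-0.0015,0.014,0,0,0]]]'
cat > st.py <<'E'
from h import *
import time
np.set_printoptions(precision=2,suppress=True)
s=readout.state();R=Ro.from_euler('xyz',s["eef_rot"]).as_matrix()
print(s["time"],s["tool_pos"],'tipx',s["tool_pos"]+R@np.array([1.7,0,100]),'F tool',R.T@s["ft_force"],'M tool',R.T@s["ft_torque"])
E
python3 st.py; python3 j.py
```

```text
time: 8.05
tool_pos: [500.0, 12.1, 131.0]
eef_rot: [-0.216, 1.571, 0.04]
ft_force: [-0.8, 0.5, -1.9]
opening: 0.317
8.05 [499.95  12.13 130.95] tipx [596.71  37.39 129.28] F tool [ 1.87  0.69 -0.6 ] M tool [ 0.01  0.04 -0.01]
54 [390.1 352.9] rad12 up/down [390.6 302.2] [389.6 403.1]
58 [399.1 350. ] rad12 up/down [399.7 299.3] [398.6 400.1]
67 [419.4 343.5] rad12 up/down [420.1 292.9] [418.7 393.4]
91 [472.6 326.3] rad12 up/down [473.6 276.1] [471.5 375.8]
100 [492.3 319.9] rad12 up/down [493.4 269.9] [491.1 369.3]
109 [511.8 313.6] rad12 up/down [513.1 263.7] [510.5 362.8]
```

View pics/k3.png

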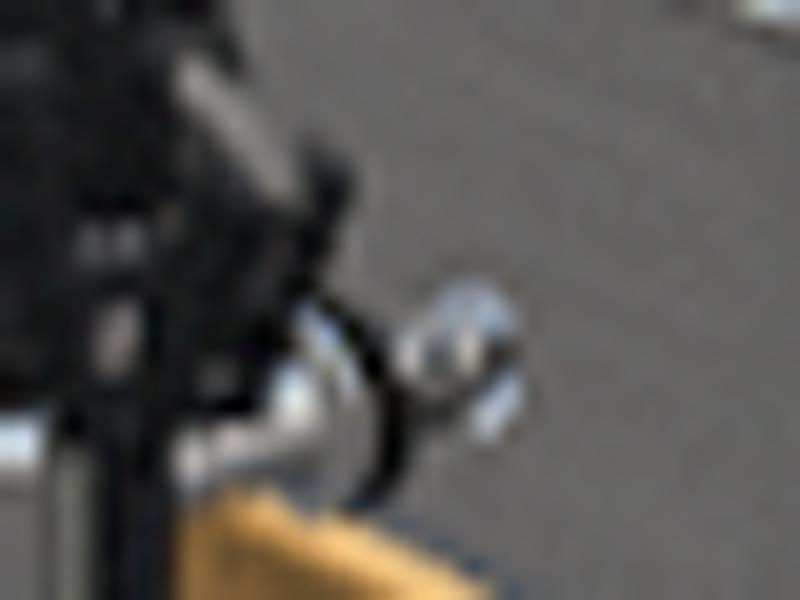

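The tip now sits inside the bright hole ellipse (432–525, 285–440 at 20×), with light visible above and below it and no contact force. I continue gently.

```bash
python3 -m handwheel '[[[0,0,0.002,0,0,0],[0,0,0.004,0,0,0],[0,0,0.006,0,0,0],[0,0,0.008,0,0,0],[0,0,0.008,0,0,0]]]'
python3 st.py; python3 j.py >/dev/null
```

```text
time: 8.52
tool_pos: [507.5, 14.1, 131.0]
eef_rot: [-0.451, 1.571, -0.196]
ft_force: [0.0, 0.4, -2.1]
opening: 0.32
8.5167 [507.48  14.05 131.01] tipx [604.24  39.3  129.33] F tool [2.09 0.38 0.14] M tool [-0.01 -0.05  0.01]
```

View pics/k3.png

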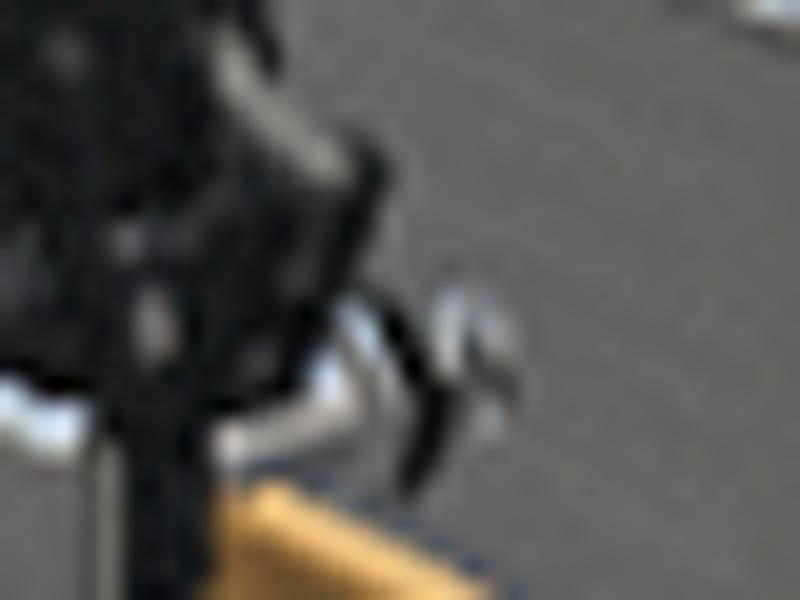

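The shank is inside the hole with a sliver of light below at (490,425) and above, and no contact. I continue in small steps.

```bash
python3 -m handwheel '[[[0,0,0.002,0,0,0],[0,0,0.004,0,0,0],[0,0,0.006,0,0,0],[0,0,0.008,0,0,0],[0,0,0.008,0,0,0],[0,0,0.008,0,0,0]]]'
python3 st.py; python3 -m handwheel '[[[0,0,0.002,0,0,0],[0,0,0.004,0,0,0],[0,0,0.006,0,0,0],[0,0,0.006,0,0,0],[0,0,0.006,0,0,0]]]'; python3 st.py;python3 j.py >/dev/null
```

```text
time: 9.07
tool_pos: [514.9, 16.1, 130.9]
eef_rot: [2.643, 1.571, 2.898]
ft_force: [-0.7, -0.0, -1.6]
opening: 0.316
9.0667 [514.94  16.06 130.94] tipx [611.7   41.32 129.24] F tool [ 1.63  0.16 -0.7 ] M tool [-0.03  0.    0.04]
time: 9.48
tool_pos: [520.8, 17.6, 130.9]
eef_rot: [-3.099, 1.571, -2.844]
ft_force: [0.6, 0.3, -3.6]
opening: 0.317
9.4833 [520.75  17.58 130.94] tipx [617.51  42.83 129.23] F tool [3.61 0.14 0.68] M tool [-0.01  0.03 -0.01]
```

View pics/k3.png

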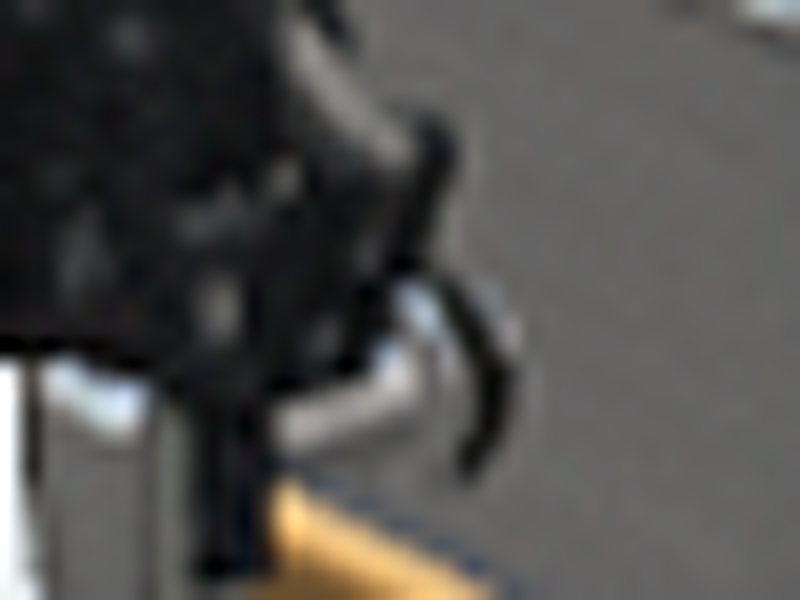

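```bash
cat > av.py <<'E'
from h import *
np.set_printoptions(precision=2,suppress=True)
F=[];M=[];P=[]
for i in range(8):
    camera("wrist");s=readout.state();R=Ro.from_euler('xyz',s["eef_rot"]).as_matrix();F.append(R.T@s["ft_force"]);M.append(R.T@s["ft_torque"]);P.append(s["tool_pos"])
P=np.mean(P,0);H=np.array([590.3,36.7,130]);tip=P+R@np.array([1.7,0,100])
print(s["time"],P,'F',np.mean(F,0),np.std(F,0),'M',np.mean(M,0),'depth',(tip-H)@[np.cos(.255),np.sin(.255),0],s["opening"],'yaw',np.arctan2(R[1,2],R[0,2]),R[:,0])
E
python3 av.py
python3 -m handwheel '[[[0,0,0.001,0,0,0],[0,0,0.002,0,0,0],[0,0,0.003,0,0,0],[0,0,0.003,0,0,0]]]'; python3 av.py
```

```text
9.9333 [520.65  17.53 130.99] F [ 2.48 -0.15 -0.09] [0.49 0.34 0.25] M [-0.   -0.    0.01] depth 27.766653326449738 0.32098931567640804 yaw 0.2552457966433931 [-0. -0. -1.]
time: 10.27
tool_pos: [523.8, 18.4, 131.0]
eef_rot: [-0.242, 1.571, 0.013]
ft_force: [-0.1, -0.4, -2.8]
opening: 0.315
10.6667 [523.59  18.3  130.98] F [ 2.1  -0.08 -0.08] [0.83 0.5  0.44] M [0.01 0.01 0.01] depth 30.807766229329587 0.3205351562785209 yaw 0.255203270513848 [-0. -0. -1.]
```

```bash
python3 -m handwheel '[[[0,0,0.001,0,0,0],[0,0,0.002,0,0,0],[0,0,0.002,0,0,0]]]'|head -1; python3 av.py
python3 -m handwheel '[[[0,0,0.001,0,0,0],[0,0,0.002,0,0,0],[0,0,0.002,0,0,0]]]'|head -1; python3 av.py
```

```text
time: 10.92
11.3167 [525.53  18.81 130.98] F [2.24 0.11 0.23] [0.57 0.32 0.49] M [-0.01 -0.   -0.  ] depth 32.811981620972226 0.3207513423030891 yaw 0.25526030000735317 [-0. -0. -1.]
time: 11.57
11.9667 [527.42  19.3  130.97] F [ 2.13  0.06 -1.06] [0.37 0.23 0.57] M [-0.01  0.1  -0.  ] depth 34.76681820366109 0.3208355344107188 yaw 0.25518684332704333 [-0. -0. -1.]
```

Contact is felt (1 N axial, with lateral forces near zero).

```bash
python3 -m handwheel '[[[0,0,0.001,0,0,0],[0,0,0.002,0,0,0],[0,0,0.002,0,0,0]]]'|head -1; python3 av.py
```

```text
time: 12.22
12.6167 [529.2   19.79 130.89] F [ 1.68 -0.3  -3.8 ] [0.92 0.35 0.41] M [ 0.02  0.59 -0.06] depth 36.60471995515316 0.3219523802737248 yaw 0.2552364287821425 [-0. -0. -1.]
```

```bash
python3 -m handwheel '[[[0,0,0.001,0,0,0],[0,0,0.002,0,0,0],[0,0,0.002,0,0,0]]]'|head -1; python3 av.py
```

```text
time: 12.87
13.2667 [530.86  20.25 130.81] F [ 1.09 -0.46 -6.94] [0.48 0.31 0.21] M [-0.01  1.01 -0.09] depth 38.32750889701483 0.3197264290466867 yaw 0.25525533397368233 [-0. -0. -1.]
```

```bash
python3 -m handwheel '[[[0,0,0.0003,0,0,0],[0,0,0.0006,0,0,0],[0,0,0.0006,0,0,0]]]'|head -1; python3 av.py
python3 -m handwheel '[[[0,0,0,0,0,0],[0,0,0,0,0,0],[0,0,0,0,0,0],[0,0,0,0,0,0],[0,0,0,0,0,0],[0,0,0,0,0,0],[0,0,0,0,0,0],[0,0,0,0,0,0]]]'|head -1
python3 o.py 590.3 36.7 0.255 o2; python3 f.py s9;python3 g.py k9
```

```text
time: 13.52
13.9167 [531.29  20.36 130.77] F [ 1.07 -0.78 -7.96] [0.38 0.4  0.25] M [ 0.01  1.15 -0.11] depth 38.77140910701328 0.317338675036823 yaw 0.25527846405109106 [-0. -0. -1.]
time: 14.58
[531.30127759  20.36762346 130.79109539] [[-2.000e-03 -2.526e-01  9.676e-01]
 [-2.000e-04  9.676e-01  2.526e-01]
 [-1.000e+00  3.000e-04 -2.000e-03]] [-7.41761384 -3.16357813 -1.64119872] 0.31712606901488793 14.7333
```

View pics/k9_a.png

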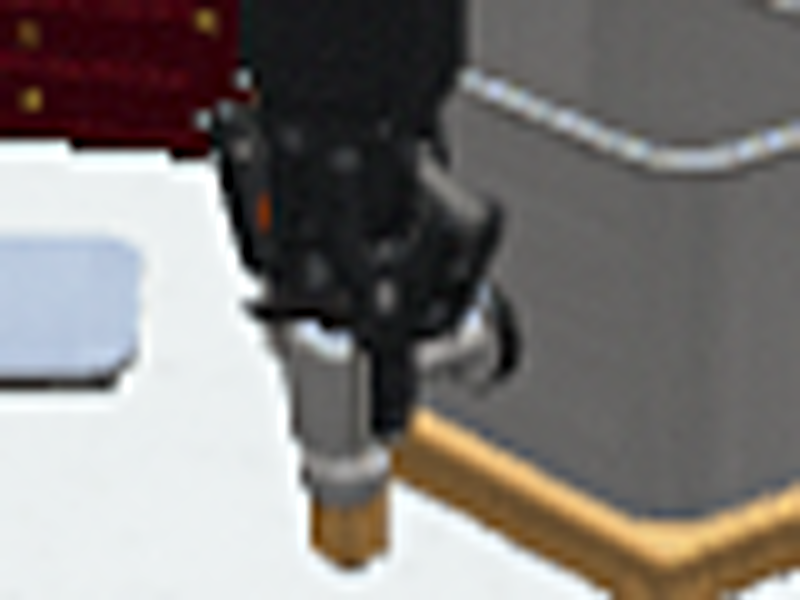

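View pics/s9.png

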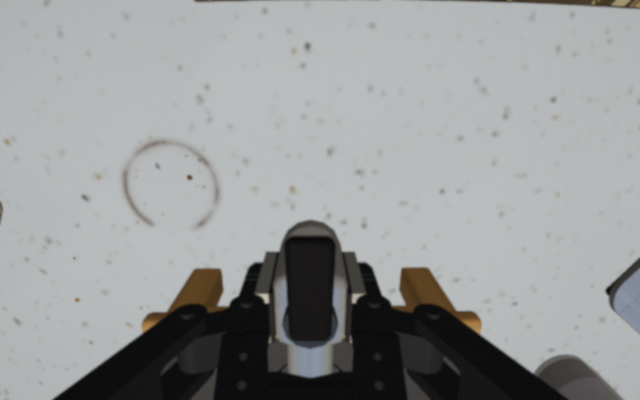

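Side view: the washer, a thin dark crescent at (510,345), is flat against the wall, and the body is upright. Wrist view: the tap is unchanged in the pads and both stand legs show symmetrically, so it is square. I hold.

```bash
for i in 1 2 3 4 5 6; do python3 -m handwheel '[[[0,0,0,0,0,0],[0,0,0,0,0,0],[0,0,0,0,0,0],[0,0,0,0,0,0],[0,0,0,0,0,0],[0,0,0,0,0,0],[0,0,0,0,0,0],[0,0,0,0,0,0]]]'|grep -E "time|ft"; done; python3 av.py
```

```text
time: 15.5
ft_force: [-7.8, -3.0, -1.2]
time: 16.17
ft_force: [-7.2, -2.5, -0.5]
time: 16.83
ft_force: [-8.2, -2.2, -1.4]
time: 17.5
ft_force: [-7.8, -2.9, -1.0]
time: 18.17
ft_force: [-7.0, -2.6, -1.0]
time: 18.83
ft_force: [-8.0, -1.9, -0.9]
19.2333 [531.29  20.36 130.77] F [ 1.06 -0.78 -8.01] [0.58 0.35 0.31] M [ 0.01  1.14 -0.11] depth 38.77402553563973 0.316369125453538 yaw 0.2552726742358282 [-0. -0. -1.]
```

```bash
python3 -c "
from station import ticket
print(ticket.hand_in())"
```

```text
the job is handed in; nothing more can be done
None
```

The tap is in the tank and I handed the job in at about 19 s of the 56 s limit, with the arm still gripping and pressing. No verdict is reported, so what follows is my own last readings.

- **Grip and entry:** I took the tap across its 28 mm faces with a 70 N grip and passed the shank level through the hole from outside, lever up. No sideways force showed during entry.
- **Push:** The last average was 8.0 N along the shank, steady for about 5 s before hand-in. By arm travel since first contact the washer is squeezed about 4.0 to 4.5 mm, within the 2 to 5.8 mm allowed.
- **Alignment:** Sideways force at the end was 0.8 N. The gripper's yaw is 0.255 rad, the same as my estimate for the tank. In the wrist picture the tap had not shifted in the pads, and the side picture shows it upright with the washer flat on the wall.
- **Nut, lid and bowl:** I never went near them.

**Where my checks disagreed:**
- **Hole position:** The side and top cameras differed on the hole by a few millimetres in height or sideways. I used a compromise position, and the free entry suggests it was close enough.
- **Contact depth:** The washer touched the wall about 1 mm deeper than my estimate, so for the final press I went by the measured force.

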